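# Dock the battery pack in its charger

## Task

A paint pot has been left standing in the battery charger: take it out and stand it upright on the free table top, then slide the wide battery pack nose first along the table into the charger's rails until it is fully home and both side catches have snapped into its notches. Keep all three pots upright, leave the masking tape, red paint tube and sanding block where they are, and let go of everything at the end.

Things in the scene. Friction and masses are not known exactly. Their poses are not given: they have to be found in the camera images.
- charger: grey and black charger cradle fixed to the table, 159 mm wide, open at its front (-x) and above, no floor: the pack slides on the table. Origin on the table at the centre of the bay (the pack's origin comes here when home); +x is the way in, z up. Two side rails x=-37 to 54 mm, y=53.5 to 79.5 on either side, 22 mm high; end block with contacts x=53.5 to 104, 60 mm high.
- bay (a point): same point as the charger's origin. Lips on both rails reach in to y=+-46 mm at z=15 to 22 mm over the pack's flange, so the pack cannot be put in from above, only slid in along +x
- mouth (a point): point on the table in the middle of the charger's mouth, 72 mm before its origin. Two flared guides, 14 mm high, narrow from y=+-74 mm here to y=+-53.5 at the rails (x=-37)
- catch_left (a joint): sprung steel catch in the charger's +y rail at x=-10 mm, z 2.5 to 11.5: 0 = out (4.5 mm past the rail's inner face), grows to 0.007 m as it is pressed back; back near 0 when in the pack's notch. Passing both catches takes roughly 8 to 15 N along the rails
- catch_right (a joint): the same in the -y rail
- pack: black battery pack with orange top panel, loose, 0.5 kg, too wide to grip: push it. Origin at the centre of its underside, +x to its nose, z up. Foot flange 104 x 104 mm, 12 mm high, nose corners rounded 10 mm, a 21 mm notch in each side edge centred at x=-10. Body above: 88 mm wide, x=-52 (flat tail, flush with the foot) to 44 mm, top at z=48. When home its tail stands 15 mm out of the rails
- tail (a point): middle of the pack's flat tail face, 52 mm behind its origin and 30 mm above the table: the place to push it home
- pot_a: white lidded paint pot with blue patches and a grey lid with blue runs, 52 mm across, 52 mm high. Loose, origin at the centre of its underside, z up. One of the three pots (which one differs) stands inside the charger.
- pot_b: plain white lidded pot, 58 mm across, 52 mm high. Loose, origin at the centre of its underside, z up. One of the three pots (which one differs) stands inside the charger.
- pot_c: white lidded paint pot with red-brown patches and a grey lid, 60 mm across, 46 mm high. Loose, origin at the centre of its underside, z up. One of the three pots (which one differs) stands inside the charger.
- tape_masking: roll of cream masking tape lying flat, 98 mm across, 25 mm high; origin at the centre of its underside; leave it alone
- paint_tube_b: red paint tube lying flat, 156 mm long (its y), 47 mm wide, 32 mm high; origin at the centre of its underside; leave it alone
- sanding_block: brown cork sanding block lying flat, 114 mm (its y) by 87 mm, 30 mm high; origin at the centre of its underside; leave it alone

How it is judged:
By the outcome, as a careful person would: the job done as asked, in the order asked, and still so for the second after the job is handed in, with the robot touching nothing.
It also fails if it takes over 72 s, if anything falls off the work surface, if the arm or the gripper's body presses on something with over 40 N, if the wrist force passes 120 N, or if a joint passes its speed limit or range.

## Robot

A 6-joint arm with a two-finger parallel gripper is mounted at the origin on a cart in front of the work surface, level with it; the furniture and walls round the work are solid. World frame = base frame: x ahead of the robot, y to its left, z up, the work surface at z = 0. Lengths are in mm, angles in rad, forces in N, time in s.
With the tool pointing down it reaches from about 275 to 825 mm from the base axis. Payload 4.9 kg.
Tool frame: the origin (TCP) lies at the very end of the fingers, on their centre line; the grasp point (between the pads) lies 19 mm behind it; z points along the fingers, y is the direction in which the jaws open and shut (so a half turn about z gives the same grasp; the last joint's range is limited). The gripper opens to 85 mm and grips with 20 to 120 N. Pads are 22 mm wide; open, the fingers measure 114 mm over their backs; the gripper's body (76 mm by 85 mm) begins 54 mm behind the grasp point. The pads swing forward as they close: fully open they stand 13 mm farther back than shut.
Start: joints at [-1.257, 0.326, -0.193, 1.052, 0, 1.437], TCP at [238.155, -495.783, 231.281] pointing down, gripper open.
Joint ranges: [-2.65, 2.65], [-0.97, 1.79], [-1.3, 1.35], [-1.93, 2.1], [-1.47, 1.37], [-3.14, 3.14]. Speed limits (rad/s): [2.57, 2.57, 3.14, 3.14, 3.14, 3.14].

## Interface

Orientations are given as [roll, pitch, yaw] about the fixed x, y, z axes, in that order (R = Rz(yaw) Ry(pitch) Rx(roll)).
In Python, from bench import bot, solve_ik, imaging gives the robot as it stands. Calls block until the motion is done:
- bot.move_ptp(position, orientation): joint-space move of the TCP to a pose.
- bot.movel(position, rot=None, max_speed=150, threshold=None): straight line of the TCP; rot=None keeps the orientation; max_speed is the mean speed in mm/s. With threshold (N) it stops when the force on the tool has changed by that much, and returns True; else False.
- bot.move_j(angles): joint-space move.
- bot.grip(opening, effort=None): opening from 0.0 (shut) to 1.0 (fully open); effort is the grip in N (None keeps the last); returns when the fingers have stopped.
- bot.dwell(seconds).
- solve_ik(position, orientation): joint angles nearest the present ones, or None.
- bot.get_state(): the state.
- imaging.capture(name): name is "side" or "top" or "wrist"; returns the picture (400x640x3 uint8, blue, green, red); there is no depth.
- imaging.camera_model(name): a dict with "K" (3x3 intrinsics, pixels), "position" and "rotation" of the camera in the world. Camera axes: x right, y up, looking along -z (the intrinsics and any distortion apply to the point x, -y, -z); pixel columns grow to the right and rows downward; lengths in mm; the calibration is good to about 2 mm. A picture is of the moment at which its call begins: read the wrist's pose just before it. camera_model takes no time and is no camera call; for the wrist camera it gives the pose at the moment of the call.
A pose or a line that the arm cannot do raises bot.IKError and nothing moves.
- bot.sign_off(): hands the job in, once; it reports no verdict.
The state is a dict: "t": time; "qpos": joint angles; "joint_velocities": joint speeds; "effort": joint torques, N m; "tcp_pos": TCP position; "orientation": TCP orientation; "contact_force": force on the tool from outside, world axes, zero at the start; "wrist_torque": the same for the moment, N m; "opening": opening from 0.0 (shut) to 1.0 (fully open).
Only numpy, scipy, OpenCV 4.12 (cv2) and the standard library are available. Lean on these libraries where they do the work, as an engineer would, in place of code of your own. Each camera call takes 0.05 s, during which the arm holds its last target. There are 200 camera calls.

## Working session

There is one attempt and no reset: what is moved stays moved. The work goes in short steps, each a Python script; the robot and the scene stay as the last script left them, time stands still between calls to the robot, and variables do not carry over. Pictures are saved under pics/ and viewed, about 8 in all and at most 12, crops included, and the job is handed in when it is done.

```bash
mkdir -p pics; ls; python3 - <<'E'
from bench import bot, solve_ik, imaging
import cv2,numpy as np
for n in("top","side"):
    im=imaging.capture(n); cv2.imwrite(f"pics/{n}0.png",im)
    m=imaging.camera_model(n); print(n,m)
print(imaging.camera_model("wrist"), bot.get_state())
E
```

```text
pics
top {'K': array([[399.63970871,   0.        , 325.67359342],
       [  0.        , 399.63970871, 200.74532133],
       [  0.        ,   0.        ,   1.        ]]), 'position': array([ 469.05445767,  -41.69754163, 1034.55591582]), 'rotation': array([ 0.09740306, -0.00439821, -1.58000122])}
side {'K': array([[394.76690976,   0.        , 320.20549412],
       [  0.        , 394.76690976, 202.60711371],
       [  0.        ,   0.        ,   1.        ]]), 'position': array([1154.10873333,  322.28088805, 1001.47521137]), 'rotation': array([0.63808855, 0.00976176, 2.09489359])}
{'K': array([[356.42680792,   0.        , 321.88222066],
       [  0.        , 356.42680792, 196.64874277],
       [  0.        ,   0.        ,   1.        ]]), 'position': array([ 309.61690735, -462.2242284 ,  373.11365215]), 'rotation': array([-0.31437501,  0.0018948 , -1.12334428])} {'t': 0.1, 'qpos': array([-1.25721844e+00,  3.26870660e-01, -1.93472460e-01,  1.05200455e+00,
        3.36417304e-05,  1.43662278e+00]), 'joint_velocities': array([ 1.12126852e-04, -6.90833006e-04,  2.39652664e-03,  1.39649441e-03,
       -1.31296594e-03,  4.49203896e-05]), 'effort': array([ 1.52988167e-03, -4.44238329e+01,  2.63038319e+01,  7.87526864e-03,
       -1.98366951e-05, -6.31795501e-06]), 'tcp_pos': array([ 237.98924233, -495.27242719,  230.58398812]), 'orientation': array([-3.14005975e+00, -2.40864746e-04,  4.47751227e-01]), 'contact_force': array([ 0.70973204,  0.26823809, -1.15897499]), 'wrist_torque': array([ 0.05592371, -0.01012729,  0.02397006]), 'opening': 1.0002049650547604}
```

View pics/top0.png

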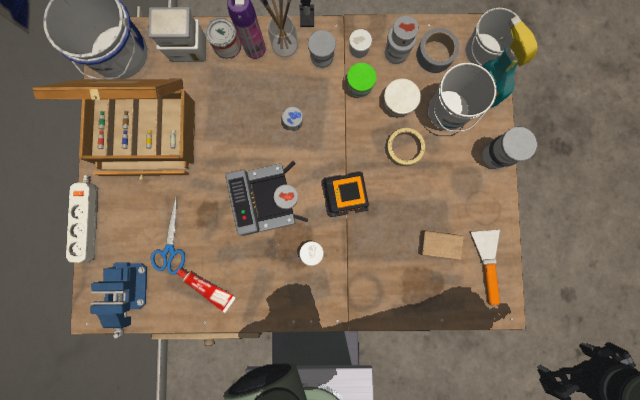

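View pics/side0.png

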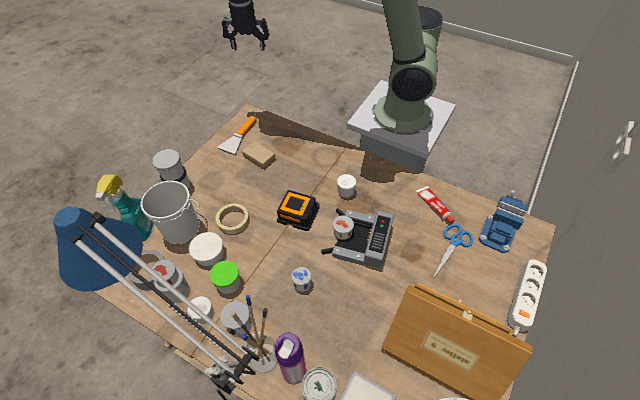

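Top view: pot_c (red-brown) is in the charger at about (286,196). The pack is at (347,192), the charger's end block is on the left (240,200), pot_a is at (291,118) and pot_b at (311,254). Next: coarse positions, then a close look.

```bash
cat > h.py <<'E'
from bench import bot, solve_ik, imaging
import cv2, numpy as np
from scipy.spatial.transform import Rotation as R
def w(m,px,z):
    """pixel(s) -> world points on plane z"""
    px=np.atleast_2d(np.asarray(px,float)); K=m["K"]
    d=np.c_[(px[:,0]-K[0,2])/K[0,0],-(px[:,1]-K[1,2])/K[1,1],-np.ones(len(px))]
    d=R.from_euler("xyz",m["rotation"]).apply(d); p=np.asarray(m["position"])
    return p+d*((z-p[2])/d[:,2])[:,None]
def px(m,P):
    c=R.from_euler("xyz",m["rotation"]).inv().apply(np.atleast_2d(P)-m["position"])
    return np.c_[m["K"][0,2]-m["K"][0,0]*c[:,0]/c[:,2], m["K"][1,2]+m["K"][1,1]*c[:,1]/c[:,2]]
def down(yaw): return [np.pi,0,yaw]
def snap(name,f):
    m=imaging.camera_model(name); im=imaging.capture(name); cv2.imwrite(f"pics/{f}.png",im); np.save(f"pics/{f}.npy",m,allow_pickle=True); return m,im
def load(f): return np.load(f"pics/{f}.npy",allow_pickle=True).item(), cv2.imread(f"pics/{f}.png")
E
python3 - <<'E'
from h import *
m=imaging.camera_model("top")
for n,p,z in [("pot_c",(286,196),46),("pot_a",(291,118),52),("pot_b",(311,253),52),("packtop",(349,191),48),("mouthL",(307,219),14),("mouthR",(294,163),14),("tape",(406,147),25),("block",(442,245),30),("endL",(236,234),22),("endR",(228,172),60),("bigpot",(402,97),50),("green",(361,80),50),("tube",(208,290),30)]:
    print(n,w(m,p,z)[0].round())
ms=imaging.camera_model("side")
for n,p,z in [("pot_c",(343,226),46),("pot_a",(301,274),52),("pot_b",(346,181),52),("pack",(298,204),48)]: print(n,w(ms,p,z)[0].round())
# wrist camera relative to tool
s=bot.get_state(); c=imaging.camera_model("wrist")
Rt=R.from_euler("xyz",s["orientation"]); print(Rt.inv().apply(c["position"]-s["tcp_pos"]), (Rt.inv()*R.from_euler("xyz",c["rotation"])).as_matrix().round(2))
for yaw in (0,1.57,3.14,-1.57): print(yaw, solve_ik([430,-60,330],down(yaw)))
E
```

```text
pot_c [578.  52.  46.]
pot_a [775.  39.  52.]
pot_b [437. -10.  52.]
packtop [ 589. -105.   48.]
mouthL [522.   1.  14.]
mouthR [668.  34.  14.]
tape [ 705. -255.   25.]
block [ 453. -337.   30.]
endL [486. 180.  22.]
endR [638. 193.  60.]
bigpot [ 828. -243.   50.]
green [ 874. -140.   50.]
tube [348. 245.  30.]
pot_c [586.  59.  46.]
pot_a [777.  35.  52.]
pot_b [437. -10.  52.]
pack [584. -95.  48.]
[  78.90902196    1.00158651 -142.51236454] [[-0.    0.95  0.31]
 [ 1.    0.    0.  ]
 [ 0.    0.31 -0.95]]
0 [-0.30898281  0.0560712  -0.27742946  1.23729566  0.          2.83260984]
1.57 [-0.30898281  0.0560712  -0.27742946  1.23729566  0.          1.26260984]
3.14 [-0.30898281  0.0560712  -0.27742946  1.23729566  0.         -0.30739016]
-1.57 [-0.30898281  0.0560712  -0.27742946  1.23729566  0.         -1.88057546]
```

```bash
python3 - <<'E'
from h import *
bot.move_ptp([620,-20,270],down(0))
m,im=snap("wrist","w1"); print(bot.get_state()["t"])
E
```

```text
2.3417
```

View pics/w1.png

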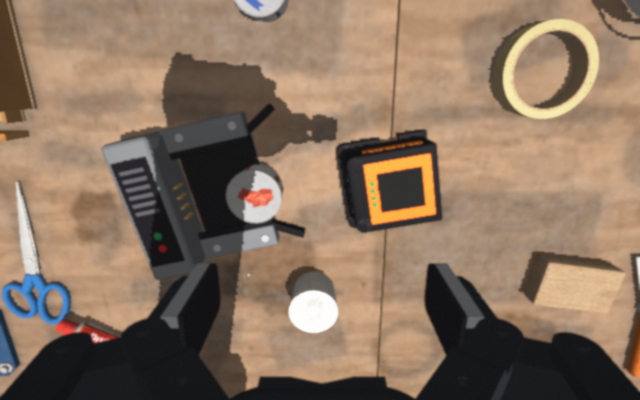

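Wrist view: the charger's mouth faces right, between (272,107) and (303,232). Pot_c is at (255,196). The pack is at (400,182) with its nose to the left. I'll enlarge it for the corners.

```bash
python3 - <<'E'
from h import *
m,im=load("w1"); c=cv2.convertScaleAbs(im[90:290,95:455],alpha=1.8,beta=25)
cv2.imwrite("pics/w1c.png",cv2.resize(c,None,fx=2.2,fy=2.2,interpolation=cv2.INTER_CUBIC))
hsv=cv2.cvtColor(im,cv2.COLOR_BGR2HSV)
o=cv2.inRange(hsv,(8,150,120),(25,255,255)); o[:150]=0;o[232:]=0;o[:,:355]=0;o[:,445:]=0
cs=max(cv2.findContours(o,0,2)[0],key=cv2.contourArea); r=cv2.minAreaRect(cs); b=w(m,cv2.boxPoints(r),48)
print("orange",r,b.round(1),b.mean(0))
E
```

```text
orange ((400.71759033203125, 188.54458618164062), (62.95689392089844, 70.59906005859375), 81.02737426757812) [[ 617.5  -62.7   48. ]
 [ 629.  -134.4   48. ]
 [ 560.3 -151.5   48. ]
 [ 547.4  -75.8   48. ]] [ 588.55247313 -106.07997426   48.        ]
```

View pics/w1c.png

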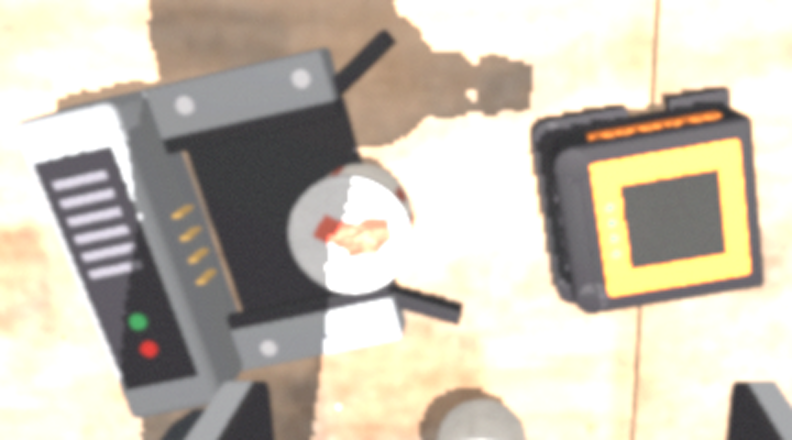

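```bash
python3 - <<'E'
from h import *
m,im=load("w1"); f=lambda p,z: w(m,np.array(p)/2.2+[95,90],z)[:,:2]
s=f([(184,105),(301,78),(268,348),(374,326)],22); print("screws",s.round(1))
c=f([(330,48),(404,338),(342,100),(400,300)],22); print("rail front outer/inner",c.round(1), np.linalg.norm(c[0]-c[1]))
t=f([(392,36),(460,316)],14); print("tips",t.round(1),t.mean(0))
a=lambda v: np.degrees(np.arctan2(v[1],v[0]))
u=s[0]-s[1]; v=s[2]-s[3]; print("yaw screws",a(u),a(v),"from front",a(c[0]-c[1])+90,"tips",a(t[0]-t[1])+90)
k=f([(750,118),(762,285),(595,310),(555,150)],48); print("pack top",k.round(1)); print("tail w",np.linalg.norm(k[0]-k[1]),"yaw",a(k[0]-k[1])+90,a(k[2]-k[1]),"tailmid",k[:2].mean(0))
# pot_c lid
print("pot", f([(350,228)],46), "r", np.linalg.norm(f([(288,228)],46)-f([(413,228)],46)))
E
```

```text
screws [[640.1 134.6]
 [653.3  75.4]
 [506.8 105.2]
 [519.9  46.3]]
rail front outer/inner [[667.6  60.2]
 [512.7  30.3]
 [642.5  55.9]
 [535.2  31.5]] 157.77390912981417
tips [[ 6.727e+02  3.090e+01]
 [ 5.222e+02 -2.000e-01]] [597.47572069  15.35445859]
yaw screws 102.53157680207849 102.55528288182188 from front 100.92645072088723 tips 101.64347263321142
pack top [[ 637.6 -138.9]
 [ 553.9 -153.1]
 [ 540.5  -70.2]
 [ 622.6  -48.3]]
tail w 84.84480419241167 yaw 99.60029809907962 99.19637681791365 tailmid [ 595.76851908 -146.00133339]
pot [[583.47540429  51.20592051]] r 61.26069289303298
```

```bash
python3 - <<'E'
from h import *
y=np.radians(12)
bot.move_ptp([584,51.5,120],down(y))
if bot.movel([584,51.5,9],max_speed=120,threshold=12): print("touched",bot.get_state()["tcp_pos"])
bot.grip(0.0,30); s=bot.get_state(); print("open",s["opening"],s["contact_force"],s["tcp_pos"])
bot.movel([584,51.5,110],max_speed=150); s=bot.get_state(); print("lift",s["opening"],s["contact_force"])
bot.move_ptp([425,-140,110],down(0))
print("touch",bot.movel([425,-140,9.5],max_speed=100,threshold=8)); print(bot.get_state()["tcp_pos"])
bot.grip(1.0); bot.movel([425,-140,120],max_speed=200)
bot.move_ptp([620,-40,270],down(0))
snap("wrist","w2"); snap("top","t2"); print(bot.get_state()["t"])
E
```

```text
open 0.6757304316482681 [-1.46167515  0.25375595  5.35008246] [584.63779676  51.63398817  10.26032901]
lift 0.6709472095069834 [-0.8442616   0.01339298 -0.91430478]
touch True
[ 424.39583085 -139.20149487   10.22447112]
9.525
```

View pics/w2.png

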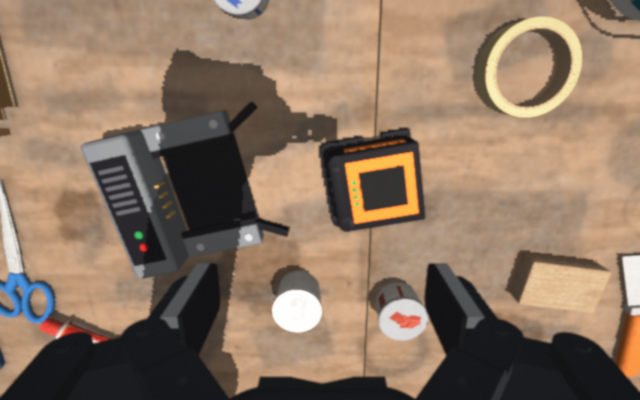

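Pot_c stands upright on free table at (404,310) and the bay is empty. Next I'll push the pack sideways onto the charger's axis with two spread fingers.

```bash
cat >> h.py <<'E'
O=np.array([582.4,83.]); TH=np.radians(102)
A=np.array([np.cos(TH),np.sin(TH)]); B=np.array([-A[1],A[0]])
def ch(x,y,z): return [*(O+x*A+y*B),z]
def inch(p): d=np.asarray(p)[...,:2]-O; return np.stack([d@A,d@B],-1)
def orange(m,im):
    hsv=cv2.cvtColor(im,cv2.COLOR_BGR2HSV); o=cv2.inRange(hsv,(8,150,120),(25,255,255))
    n,l,st,ce=cv2.connectedComponentsWithStats(cv2.morphologyEx(o,cv2.MORPH_CLOSE,np.ones((3,3))))
    best=None
    for i in range(1,n):
        c=inch(w(m,ce[i],48))[0]
        if -260<c[0]<60 and abs(c[1])<70 and (best is None or st[i,4]>st[best,4]): best=i
    cs=max(cv2.findContours((l==best).astype(np.uint8),0,2)[0],key=cv2.contourArea)
    r=cv2.minAreaRect(cs); b=cv2.boxPoints(r); P=inch(w(m,b,48)); return P,P.mean(0)
E
python3 - <<'E'
from h import *
for f in("w1","w2"): P,c=orange(*load(f)); print(P.round(1),c)
bot.grip(0.6)
bot.move_ptp(ch(-174.8,108,120),down(TH-np.pi/2))
bot.movel(ch(-174.8,108,16),max_speed=150)
print("t",bot.movel(ch(-174.8,55,16),max_speed=50,threshold=25)); s=bot.get_state(); print(s["contact_force"],inch(s["tcp_pos"]),s["tcp_pos"][2])
bot.movel(ch(-174.8,75,16)); bot.movel(ch(-174.8,75,130),max_speed=250)
bot.move_ptp([620,-60,270],down(0))
m,im=snap("wrist","w3"); P,c=orange(m,im); print(P.round(1),c,bot.get_state()["t"])
cv2.imwrite("pics/w3c.png",cv2.resize(im[90:290,75:455],None,fx=2.1,fy=2.1,interpolation=cv2.INTER_CUBIC))
E
```

```text
[[-149.8   -4. ]
 [-222.3   -0.4]
 [-224.8   70.4]
 [-148.1   67.2]] [-186.22729426   33.29391032]
[[-150.3   -3.6]
 [-222.3   -0.4]
 [-224.2   70.1]
 [-147.9   67.4]] [-186.1827139    33.37678485]
t False
[-5.63452908 -2.14252529  4.55884134] [-174.54871339   56.14163117] 15.796226404319103
[[-147.9  -34. ]
 [-219.1  -33.1]
 [-222.2   37. ]
 [-146.7   36.9]] [-183.97123046    1.69816791] 14.4583
```

View pics/w3c.png

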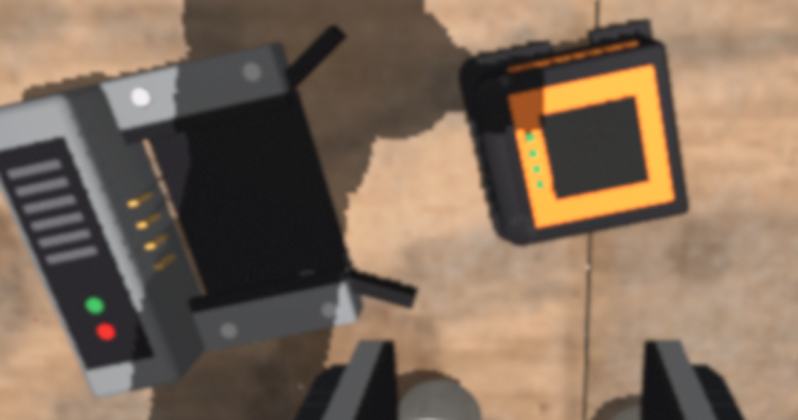

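The pack is now in line with the bay, with only a small angle between them. I'll check the charger axis in this view, then push on the tail.

```bash
python3 - <<'E'
from h import *
m,im=load("w3"); f=lambda p,z: inch(w(m,np.array(p)/2.1+[75,90],z)).round(1)
print("screws",f([(140,97),(252,72),(228,330),(330,310)],22)); print("tips",f([(342,33),(415,298)],14)); print("rail front",f([(283,43),(357,322)],22))
print("pack top corners",f([(663,45),(687,210),(520,243)],48))
E
```

```text
screws [[ 38.7 -66.9]
 [-22.  -67.1]
 [ 37.6  69.2]
 [-23.1  69.2]]
tips [[-70.5 -76. ]
 [-70.1  75.3]]
rail front [[-41.9 -77.7]
 [-36.   79.6]]
pack top corners [[-225.1  -40. ]
 [-224.9   43.2]
 [-138.7   43. ]]
```

```bash
python3 - <<'E'
from h import *
o=down(TH)
bot.move_ptp(ch(-258,1,120),o); bot.movel(ch(-258,1,16),max_speed=150)
print("a",bot.movel(ch(-120,0.5,16),max_speed=60,threshold=25)); 
s=bot.get_state(); print(s["contact_force"],inch(s["tcp_pos"]),s["t"])
m,im=snap("side","s4"); m2,im2=snap("top","t4")
cv2.imwrite("pics/t4c.png",cv2.resize(im2[130:260,210:400],None,fx=4,fy=4,interpolation=cv2.INTER_CUBIC))
print(inch(s["tcp_pos"]), s["opening"])
E
```

```text
a False
[  1.74991842 -10.55742561   1.10719324] [-123.22395861   -0.24208009] 19.4417
[-123.22395861   -0.24208009] 0.6002208888856932
```

View pics/s4.png

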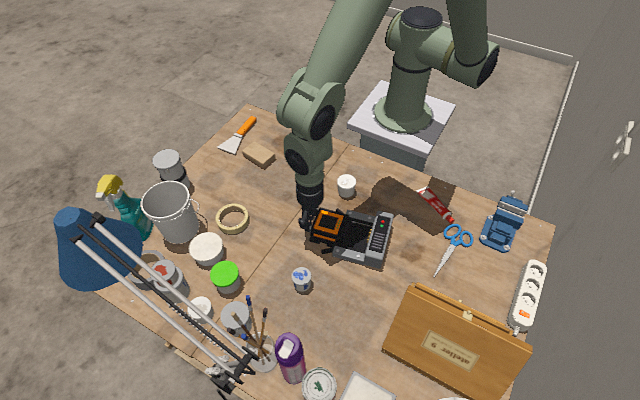

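The pack is square in the mouth, its nose at the catches, about 10 N. I'll push it home.

```bash
python3 - <<'E'
from h import *
def rep(l):
    s=bot.get_state(); print(l,inch(s["tcp_pos"]).round(1),"F along",(s["contact_force"][:2]@A).round(1),"lat",(s["contact_force"][:2]@B).round(1),s["t"])
for x in (-105,-90,-80,-74,-70,-67,-64,-62,-60,-58):
    h=bot.movel(ch(x,0,16),max_speed=40,threshold=30); rep((x,h))
    if h: break
E
```

```text
(-105, False) [-106.2   -0.4] F along -4.9 lat -1.0 20.0667
(-90, False) [-91.1  -0.3] F along -4.6 lat 0.6 20.5917
(-80, False) [-81.   -0.4] F along -4.1 lat -0.6 20.9917
(-74, False) [-75.2  -0.4] F along -5.5 lat -0.1 21.2917
(-70, False) [-71.1  -0.3] F along -5.6 lat 0.5 21.5417
(-67, False) [-67.5  -0.2] F along -3.8 lat -0.8 21.7917
(-64, False) [-63.6  -0. ] F along -2.0 lat -1.6 22.0417
(-62, False) [-61.7   0. ] F along -1.3 lat -0.6 22.2917
(-60, False) [-59.8   0. ] F along -2.8 lat -0.6 22.5417
(-58, False) [-59.2  -0.3] F along -6.9 lat 0.3 22.7917
```

```bash
python3 - <<'E'
from h import *
def rep(l):
    s=bot.get_state(); print(l,inch(s["tcp_pos"]).round(1),"F along",(s["contact_force"][:2]@A).round(1),s["t"])
for x in (-56,-54,-52,-50,-48):
    h=bot.movel(ch(x,0,16),max_speed=20,threshold=30); rep((x,h))
    if h or abs(bot.get_state()["contact_force"][:2]@A)>32: break
bot.movel(ch(-85,0,16)); bot.movel(ch(-85,0,130),max_speed=250)
bot.move_ptp([640,-90,250],down(0))
m,im=snap("wrist","w5"); P,c=orange(m,im); print(P.round(1),c,bot.get_state()["t"])
cv2.imwrite("pics/w5c.png",cv2.resize(im[90:290,40:400],None,fx=2.2,fy=2.2,interpolation=cv2.INTER_CUBIC))
E
```

```text
(-56, False) [-59.1  -0.6] F along -10.9 23.0417
(-54, False) [-59.1  -0.7] F along -15.8 23.2917
(-52, False) [-59.   -0.8] F along -21.5 23.5417
(-50, False) [-59.   -0.8] F along -26.2 23.7917
(-48, False) [-58.9  -0.7] F along -31.0 24.0417
[[ 29.8 -34.9]
 [-48.3 -35.2]
 [-40.1  33.4]
 [ 42.9  34.7]] [-3.95703215 -0.47819178] 26.5667
```

View pics/w5c.png

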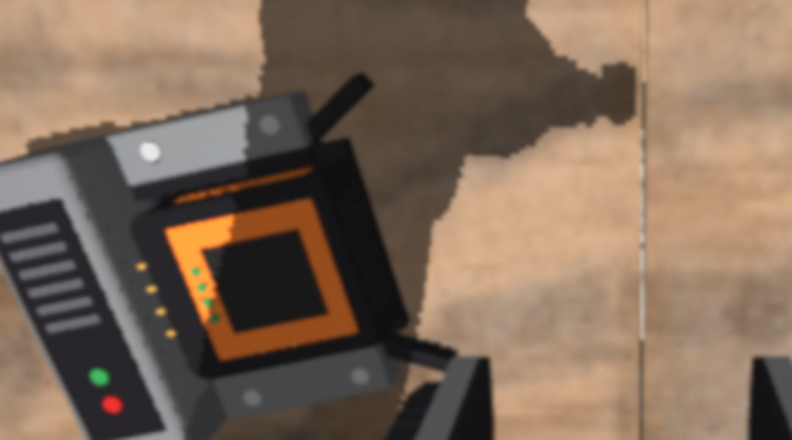

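```bash
python3 - <<'E'
from h import *
m,im=load("w5"); f=lambda p,z: inch(w(m,np.array(p)/2.2+[40,90],z)).round(1)
print("orange rear",f([(313,197),(358,330)],48),"front",f([(165,228),(222,360)],48))
print("screws",f([(150,152),(270,125),(253,398),(360,376)],22)); print("tips",f([(366,80),(455,355)],14))
print("tail bottom",f([(352,142),(407,322)],0),"tail top",f([(318,155),(383,338)],48))
snap("top","t5"); m,im=snap("side","s5"); cv2.imwrite("pics/s5c.png",cv2.resize(im[120:320,200:480],None,fx=2.8,fy=2.8,interpolation=cv2.INTER_CUBIC))
E
```

```text
orange rear [[-42.2 -34.1]
 [-41.7  33.4]] front [[ 29.2 -34.2]
 [ 27.9  34.9]]
screws [[ 38.7 -66.8]
 [-22.  -67.2]
 [ 37.   69.6]
 [-22.7  68.9]]
tips [[-70.2 -77.5]
 [-72.3  71. ]]
tail bottom [[-49.1 -48.6]
 [-47.4  52.6]] tail top [[-50.7 -52.1]
 [-52.2  39.9]]
```

View pics/s5c.png

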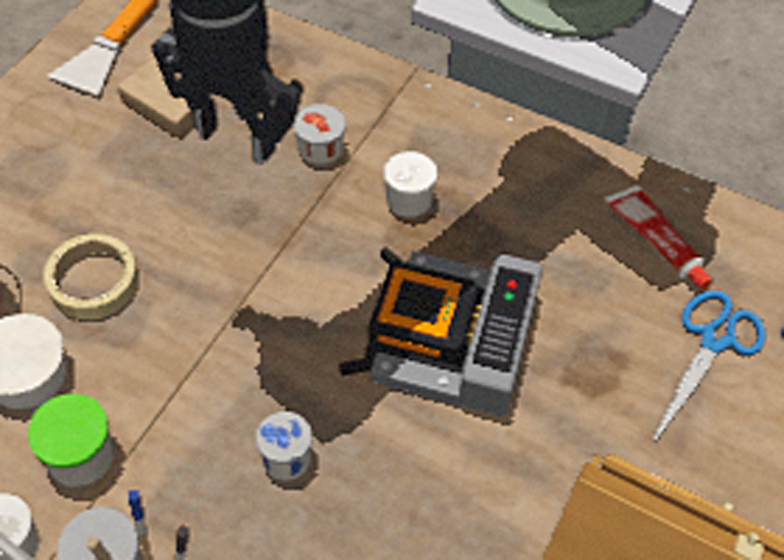

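The pack is fully in and square, with all three pots upright and the other items in place. The arm is well clear, so I'm handing in.

```bash
python3 -c "
from bench import bot
bot.dwell(0.3); s=bot.get_state(); print(s['t'],s['contact_force']); bot.sign_off()"
```

```text
26.9667 [-0.35396283 -0.06834969 -0.40830788]
the job is handed in; nothing more can be done
```

The job is handed in at 27 s. Pot_c, the one standing in the charger, is now upright on the free table at about (425, -140). The pack is fully home in the charger.

- **Pack:** I pushed it sideways onto the charger's axis with two spread fingers, then pushed its tail along the rails.
- **Seating:** The push force dropped from about 5 N to about 1 N just before the end, which fits the catches snapping in. It then met a hard stop, with no movement up to 31 N. In the last pictures the tail stands about where it should when home (measured -47 to -52 mm, expected -52), and the pack is square to the rails.
- **Everything else:** All three pots are upright. The tape, tube and sanding block look unmoved in the pictures. The gripper is open and clear, touching nothing.
- **Not seen directly:** The catches are hidden under the rail lips, so I judged them from the force drop, the hard stop and the pack's position. I felt no clear 8–15 N peak while passing them. The highest reading before the stop was about 10 N, as the nose reached them.

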